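# Put the wrench sockets back in their blocks

### The arm

A 6-joint arm with a two-finger parallel gripper is mounted at the origin on the work surface. World frame = base frame: x ahead of the robot, y to its left, z up, the work surface at z = 0. Lengths are in m, angles in rad, forces in N, time in s.
With the tool pointing down it reaches from about 0.3 to 0.775 m from the base axis. Payload 14.6 kg.
Tool frame: the origin (TCP) lies at the very end of the fingers, on their centre line; the grasp point (between the pads) lies 19 mm behind it; x points along the fingers, z is the direction in which the jaws open and shut, and the axes are right-handed (so a half turn about x gives the same grasp; the last joint's range is limited). The gripper opens to 94 mm and grips with 3 to 60 N. Pads are 16 mm wide; open, the fingers measure 119 mm over their backs; the gripper's body (75 mm by 177 mm) begins 78 mm behind the grasp point.
Start: joints at [-1.38, 0.3, 1.521, -0, 1.321, -0.067], TCP at [0.14, -0.532, 0.205] pointing down, gripper open.
Joint ranges: [-3.03, 3.03], [-0.79, 2.21], [0.23, 2.52], [-1.04, 4.18], [0, 3.07], [-2.55, 2.55]. Speed limits (rad/s): [2.22, 2.22, 2.57, 3.14, 3.14, 3.14].

### API

Orientations are given as [roll, pitch, yaw] about the fixed x, y, z axes, in that order (R = Rz(yaw) Ry(pitch) Rx(roll)).
In Python, from station import ctrl gives the robot as it stands. The module is installed in compiled form; this text tells all that it offers.
- The arm moves only by the tool servo_tool, never from a script. Its argument "motion" is one flat list of numbers, 4 for each row, row after row: the shift along the tool's x, y, z in mm, then the turn about the tool's x in degrees. In form: [dx, dy, dz, roll, dx, dy, dz, roll, ...]. A call has 1 to 20 rows; each row is the pose to reach, as a shift and turn from the pose commanded when the call began, along the tool's axes at that moment; what a row does not reach only later rows make up. A row lasts 1/8 s, in which the tool goes at most 62.5 mm and 10.7 degrees, less where a joint would pass 70% of its speed; a pose out of reach is approached as far as the arm can. A call with a gripper value outside its range is refused whole. "gripper" is the opening, from 0 (shut) to 1 (fully open), set as the call begins (left out, the last holds). The fingers move at their own pace and stop on an object; "force" is the grip in N (left out, the last holds). Time passes only in rows, so rows that repeat a pose let the fingers close. It gives the time, the measured TCP pose, the force and the opening at its end, in the units of the state.
- ctrl.get_obs(): the state, without advancing time (a new reading comes with each control period).
- ctrl.camera(name): name is "scene" or "top"; returns a dict with "color" (480x640x3 uint8, red, green, blue), "z_map" (480x640 float32, m along the optical axis (not along the pixel's ray), 0 where there is no reading), "fx", "fy", "cx", "cy" (pixels), "rvec" (rotation vector, rad) and "tvec" (3), from world to camera coordinates, as OpenCV has them. Camera axes: x right, y down, z forward; pixel columns grow to the right and rows downward; lengths in m; the calibration is good to about 2 mm. A picture is of the moment at which its call begins.
- ctrl.hand_in(): hands the job in, once; it reports no verdict.
The state is a dict: "time_s": time; "qpos": joint angles; "joint_vel": joint speeds; "tau": joint torques, N m; "ee_pos": TCP position; "eef_rot": TCP orientation; "force": force on the tool from outside, world axes, zero at the start; "moment": the same for the moment, N m; "grip_width": finger opening in m.
Only numpy, scipy, OpenCV 4.12 (cv2) and the standard library are available. Lean on these libraries where they do the work, as an engineer would, in place of code of your own. Each camera call takes 0.05 s, during which the arm holds its last target.

### The job

Put the four loose steel wrench sockets away, each standing upright (bore up, as now) on the floor of the well in the wooden block of its own size: the smallest socket in the smallest well, the next in the next, and so on up to the largest. Do not shift or tip the glass jar or the brass pipe tee that stand among them, and leave all the sockets released and at rest.

Things in the scene. Friction and masses are not known exactly. Their poses are not given: they have to be found in the camera images.
- socket_s: the smallest of four plain round steel wrench sockets, standing upright and loose on the bench with its open bore up: outer diameter 26 mm, height 50 mm, straight sides. Origin: centre of its underside; z up along its axis.
- socket_m: the second smallest of four plain round steel wrench sockets, standing upright and loose on the bench with its open bore up: outer diameter 36 mm, height 58 mm, straight sides. Origin: centre of its underside; z up along its axis.
- socket_l: the second largest of four plain round steel wrench sockets, standing upright and loose on the bench with its open bore up: outer diameter 46 mm, height 66 mm, straight sides. Origin: centre of its underside; z up along its axis.
- socket_xl: the largest of four plain round steel wrench sockets, standing upright and loose on the bench with its open bore up: outer diameter 58 mm, height 74 mm, straight sides. Origin: centre of its underside; z up along its axis.
- block_s: square pale wooden block fixed to the bench, 64 x 64 mm, 25 mm high, with the smallest of the four wells: one round well in its middle, 42 mm in diameter and 15 mm deep (its dark floor lies 10 mm above the bench). It is for the 26 mm socket. Origin: centre of the block's underside, on the axis of the well; z up; x and y along its sides.
- block_m: square pale wooden block fixed to the bench, 74 x 74 mm, 25 mm high, with the second smallest of the four wells: one round well in its middle, 52 mm in diameter and 15 mm deep (its dark floor lies 10 mm above the bench). It is for the 36 mm socket. Origin: centre of the block's underside, on the axis of the well; z up; x and y along its sides.
- block_l: square pale wooden block fixed to the bench, 84 x 84 mm, 25 mm high, with the second largest of the four wells: one round well in its middle, 62 mm in diameter and 15 mm deep (its dark floor lies 10 mm above the bench). It is for the 46 mm socket. Origin: centre of the block's underside, on the axis of the well; z up; x and y along its sides.
- block_xl: square pale wooden block fixed to the bench, 96 x 96 mm, 25 mm high, with the largest of the four wells: one round well in its middle, 74 mm in diameter and 15 mm deep (its dark floor lies 10 mm above the bench). It is for the 58 mm socket. Origin: centre of the block's underside, on the axis of the well; z up; x and y along its sides.
- jar: closed round glass jar with a dark screw lid, 60 mm in diameter and 85 mm high, standing loose among the sockets; not to be shifted or tipped. Origin: centre of its underside; z up.
- tee: brass pipe tee lying loose on its side among the sockets, 74 mm long, branch reaching 40 mm to one side, 31 mm high; not to be shifted. Origin: on the bench under the middle of the run; x along the run, y along the branch.
Not all that is in view belongs to the job. Leave any green look-alike of the socket_xl alone. What is shaped like the block_m but purple is not meant.

How it is judged:
At the end, for the whole second after the job is handed in: Each socket stands upright (within 0.1 rad) on the floor of the well of its own block, its axis within 10 mm of the well's axis and its underside 6 to 13 mm above the block's underside, at rest; the jar and the tee are within 30 mm of where they began and the jar is upright (within 0.2 rad) (horizontal distance between socket_s and block_s below 0.01 m and z of socket_s in the frame of block_s between 0.006 and 0.013 m and angle between each of socket_s, socket_m, socket_l, socket_xl's own z axis and vertical below 0.1 rad and linear speed of each of socket_s, socket_m, socket_l, socket_xl below 0.02 m/s and horizontal distance between socket_m and block_m below 0.01 m and z of socket_m in the frame of block_m between 0.006 and 0.013 m and horizontal distance between socket_l and block_l below 0.01 m and z of socket_l in the frame of block_l between 0.006 and 0.013 m and horizontal distance between socket_xl and block_xl below 0.01 m and z of socket_xl in the frame of block_xl between 0.006 and 0.013 m and distance of each of jar, tee from where it was at the start of the episode below 0.03 m and angle between jar's own z axis and vertical below 0.2 rad); the robot touches nothing.
It fails at once if the glass jar is shifted by more than 30 mm or tipped (distance of jar from where it was at the start of the episode above 0.03 m or angle between jar's own z axis and vertical above 0.2 rad).
It fails at once if the brass tee is shifted by more than 30 mm (distance of tee from where it was at the start of the episode above 0.03 m).
It also fails if it takes over 106 s, if anything falls off the work surface, if the arm or the gripper's body presses on something with over 40 N, if the wrist force passes 120 N, or if a joint passes its speed limit or range.

## Working session

There is one attempt and no reset: what is moved stays moved. The work goes in short steps, Python scripts to look and compute and a tool call to move; the robot and the scene stay as the last step left them, time stands still between calls to the robot, and variables do not carry over. Pictures are saved under pics/ and viewed, and the job is handed in when it is done.

Besides the shell and the picture viewer there is one more tool, called after "Call:" as a command line: name --argument value ..., lists and objects as JSON in quotes. servo_tool: Moves the arm, as the interface text tells. Its arguments: {"type":"object","properties":{"motion":{"type":"array","items":{"type":"number"}},"gripper":{"type":"number"},"force":{"type":"number"}},"required":["motion"]}

```bash
mkdir -p pics; python3 - <<'E'
from station import ctrl
import cv2,numpy as np,pickle
print(ctrl.get_obs())
d={}
for n in("scene","top"):
    c=ctrl.camera(n);d[n]=c
    cv2.imwrite(f"pics/{n}0.png",c["color"][:,:,::-1])
    print(n,c["fx"],c["fy"],c["cx"],c["cy"],c["rvec"],c["tvec"])
pickle.dump(d,open("d0.pkl","wb"))
E
```

```text
{'time_s': 0.0, 'qpos': array([-1.37960565e+00,  3.00476947e-01,  1.52157168e+00,  3.21505599e-05,
        1.32070733e+00, -6.65961304e-02]), 'joint_vel': array([ 0.00092069, -0.00085331, -0.0006741 , -0.00141052,  0.00072576,
       -0.0001205 ]), 'tau': array([ 1.14683928e-03, -5.31800795e+01, -3.52740633e+01,  7.08815921e-02,
        2.44557374e-02, -1.05990912e-04]), 'ee_pos': array([ 0.14017535, -0.53156762,  0.2048871 ]), 'eef_rot': array([3.04823336, 1.56963261, 1.73521587]), 'force': array([ 0.60710136, -0.1590186 , -0.10781838]), 'moment': array([0.03927898, 0.0805439 , 0.03608113]), 'grip_width': 0.0940515388186227}
scene 559.4979051505906 559.4979051505906 329.43222038418037 236.45083801613973 [ 1.67620971  1.65813667 -0.85889246] [-1.37696453e-04 -2.43037040e-01  1.62146458e+00]
top 526.3022807766146 526.3022807766146 317.4120561848763 237.67353879532212 [ 2.05806275 -2.14660827  0.24769605] [-0.00152591  0.47979711  1.18955829]
```

View pics/scene0.png

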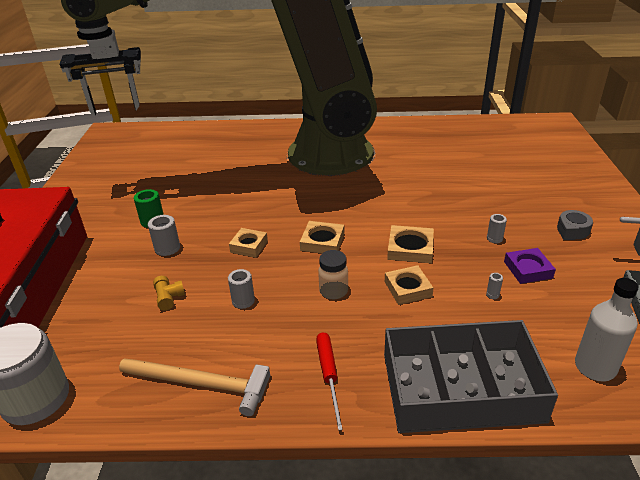

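View pics/top0.png

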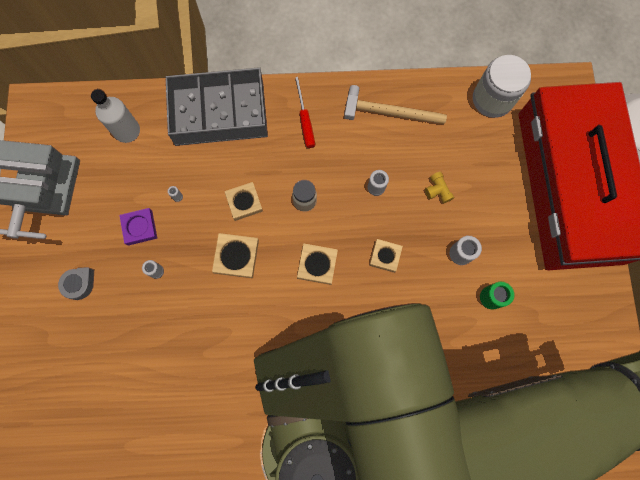

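The top view shows grey sockets at about (174,193), (152,269), (377,182) and (465,250). The green look-alike is at (497,295) and the purple block at (138,226). The pale blocks are at (386,256), (243,201), (318,264) and (235,256). The jar is at (304,195) and the tee at (439,188). Next I'll measure them.

```bash
cat > h.py <<'E'
import cv2,numpy as np,pickle
def world(c):
    R=cv2.Rodrigues(np.array(c["rvec"],float))[0];t=np.array(c["tvec"],float).ravel()
    h,w=c["z_map"].shape;u,v=np.meshgrid(np.arange(w),np.arange(h));z=c["z_map"]
    P=np.stack([(u-c["cx"])/c["fx"]*z,(v-c["cy"])/c["fy"]*z,z],-1)
    W=(P-t)@R; W[z<=0]=np.nan
    return W
def ray(c,u,v,h):
    R=cv2.Rodrigues(np.array(c["rvec"],float))[0];t=np.array(c["tvec"],float).ravel()
    C=-R.T@t;d=R.T@np.array([(u-c["cx"])/c["fx"],(v-c["cy"])/c["fy"],1.]);return C+d*(h-C[2])/d[2]
def proj(c,p):
    K=np.array([[c["fx"],0,c["cx"]],[0,c["fy"],c["cy"]],[0,0,1.]])
    return cv2.projectPoints(np.array([p],float),np.array(c["rvec"],float),np.array(c["tvec"],float),K,None)[0].ravel()
E
python3 - <<'E'
from h import *
d=pickle.load(open("d0.pkl","rb"))
c=d["top"];W=world(c)
Z=W[...,2]
# bench bias
print("bench z",np.nanmedian(Z[300:330,180:230]))
for name,(u,v),r in [("s?",(174,193),14),("m?",(152,269),16),("l?",(377,182),20),("xl?",(465,250),24),("green",(497,295),24),("jar",(304,195),22),("tee",(439,188),24),
  ("b_s?",(386,256),26),("b_m?",(243,201),28),("b_l?",(318,264),30),("b_xl?",(235,256),34),("purple",(138,226),28)]:
    m=np.zeros(Z.shape,bool);m[v-r:v+r,u-r:u+r]=1
    zm=Z[m]; top=np.nanpercentile(zm,99)
    thr=0.008 if name[0] in"bp" or name=="tee" else top-0.010
    if name[0] in "bp": mm=m&(Z>0.018)&(Z<0.034)
    elif name=="tee": mm=m&(Z>0.01)
    else: mm=m&(Z>thr)
    n,l,s,cen=cv2.connectedComponentsWithStats(mm.astype(np.uint8)); k=1+np.argmax(s[1:,4]); mm=l==k
    cs,_=cv2.findContours(mm.astype(np.uint8),cv2.RETR_EXTERNAL,cv2.CHAIN_APPROX_NONE)
    ct=max(cs,key=cv2.contourArea)
    h={"s?":.05,"m?":.058,"l?":.066,"xl?":.074,"green":.074,"jar":.085}.get(name,.025)
    pts=np.array([ray(c,p[0][0],p[0][1],h)[:2] for p in ct])
    (x,y),rad=cv2.minEnclosingCircle((pts*1000).astype(np.float32))
    (rx,ry),(w,hh),a=cv2.minAreaRect((pts*1000).astype(np.float32))
    print(name,"top %.4f"%top,"circ",round(x,1),round(y,1),"dia %.1f"%(2*rad),"rect",round(rx,1),round(ry,1),round(w,1),round(hh,1),round(a,1),"rad",round(np.hypot(x,y)))
E
python3 - <<'E'
import cv2
im=cv2.imread("pics/top0.png")[150:320,110:530]
cv2.imwrite("pics/crop0.png",cv2.resize(im,(798,323),interpolation=cv2.INTER_CUBIC))
E
```

```text
bench z -0.000697236975708103
s? top 0.0520 circ 611.6 324.1 dia 27.3 rect 611.3 323.3 24.6 25.4 87.6 rad 692
m? top 0.0594 circ 424.7 371.0 dia 37.9 rect 423.9 371.9 35.4 35.4 87.6 rad 564
l? top 0.0675 circ 616.1 -175.2 dia 47.7 rect 615.5 -175.8 43.4 46.0 86.3 rad 640
xl? top 0.0758 circ 437.5 -370.2 dia 59.5 rect 437.0 -370.5 58.6 54.5 87.6 rad 573
green top 0.0758 circ 326.7 -432.5 dia 60.1 rect 327.4 -432.9 58.2 56.8 59.9 rad 542
jar top 0.0876 circ 588.4 5.5 dia 54.1 rect 587.8 5.4 51.9 51.9 87.6 rad 588
tee top 0.0313 circ 603.3 -333.6 dia 82.0 rect 598.5 -323.4 77.9 57.7 21.4 rad 689
b_s? top 0.0279 circ 437.9 -185.3 dia 88.7 rect 437.1 -184.9 64.3 66.3 71.9 rad 476
b_m? top 0.0277 circ 589.7 157.1 dia 101.5 rect 589.5 157.0 75.4 73.3 17.1 rad 610
b_l? top 0.0279 circ 424.2 -19.6 dia 116.3 rect 424.0 -18.5 83.8 85.0 77.4 rad 425
b_xl? top 0.0278 circ 453.4 178.5 dia 132.8 rect 453.1 178.2 96.9 96.8 80.2 rad 487
purple top 0.0280 circ 535.6 416.8 dia 103.3 rect 535.6 416.0 76.4 75.8 11.4 rad 679
```

View pics/crop0.png

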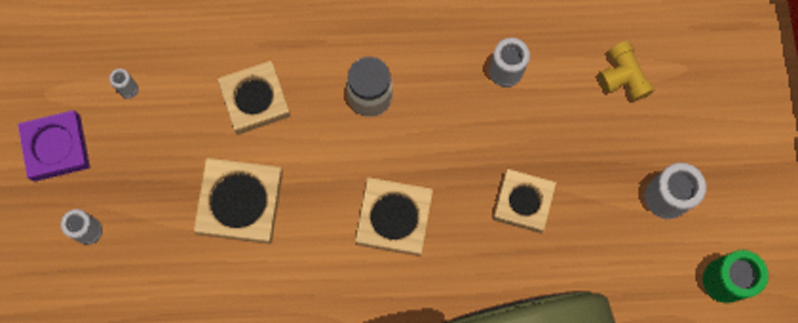

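```bash
cat >> h.py <<'E'
from scipy.spatial.transform import Rotation as Ro
def axes(o):
    return Ro.from_euler('xyz',o["eef_rot"]).as_matrix()
def plan(o,*tg):
    R=axes(o)
    for t in tg: print(t, np.round(R.T@(np.array(t)-o["ee_pos"]*1000),1))
E
python3 - <<'E'
from h import *
from station import ctrl
o=ctrl.get_obs();print(np.round(axes(o),3))
plan(o,(437,-370,205),(437,-370,120),(437,-370,35))
d=pickle.load(open("d0.pkl","rb"))
# scene-camera cross check of predicted top centres
im=cv2.cvtColor(d["scene"]["color"],cv2.COLOR_RGB2BGR)
for p in [(611.5,323.7,50),(424.3,371.4,58),(615.8,-175.5,66),(437.2,-370.4,74),(437.5,-185,25),(589.6,157,25),(424,-19,25),(453.2,178.3,25)]:
    u,v=proj(d["scene"],np.array(p)/1000);cv2.drawMarker(im,(int(round(u)),int(round(v))),(0,0,255),cv2.MARKER_CROSS,7,1)
cv2.imwrite("pics/chk.png",cv2.resize(im[180:320,130:530],(800,280),interpolation=cv2.INTER_CUBIC))
E
```

```text
[[-0.     0.967  0.255]
 [ 0.001  0.255 -0.967]
 [-1.     0.    -0.001]]
(437, -370, 205) [ 1.000e-01  3.282e+02 -8.060e+01]
(437, -370, 120) [ 85.1 328.2 -80.5]
(437, -370, 35) [170.1 328.2 -80.4]
```

View pics/chk.png

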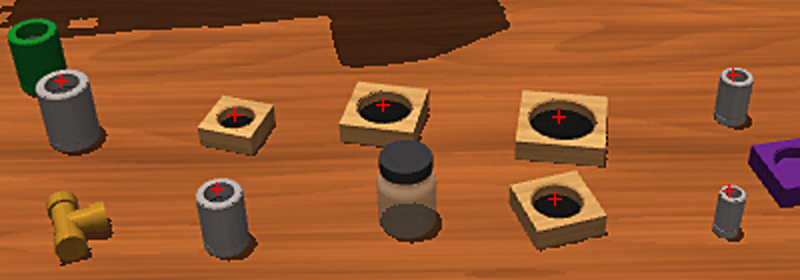

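The scene-camera cross-check agrees with the top view: the predicted centres fall inside every rim and well. The four sizes measured from above also match, at 27, 38, 48 and 60 mm for the sockets and 64, 74, 84 and 97 mm for the blocks. I'll start with the XL.

Call:
servo_tool --motion '[0,50,-12,0,0,100,-25,0,0,150,-37,0,0,200,-49,0,0,250,-61,0,0,300,-74,0,0,328,-80,0,0,328,-80,0,30,328,-80,0,60,328,-80,0,60,328,-80,0]' --gripper 1 --force 30

```text
time_s: 1.48
ee_pos: [0.4354, -0.3707, 0.1437]
eef_rot: [-2.574, 1.567, 2.395]
force: [0.4, 0.4, 0.4]
grip_width: 0.0942
```

```bash
python3 - <<'E'
from h import *
from station import ctrl
c=ctrl.camera("top");cv2.imwrite("pics/t1.png",cv2.resize(c["color"][150:350,370:640,::-1],(800,593)))
o=ctrl.get_obs();print(o["ee_pos"],o["time_s"],o["force"]);plan(o,(437,-370,35))
E
```

```text
[ 0.43613794 -0.37120599  0.14541131] 1.525 [-0.0170301   0.19607107 -0.00362769]
(437, -370, 35) [110.4   1.2  -0.8]
```

View pics/t1.png

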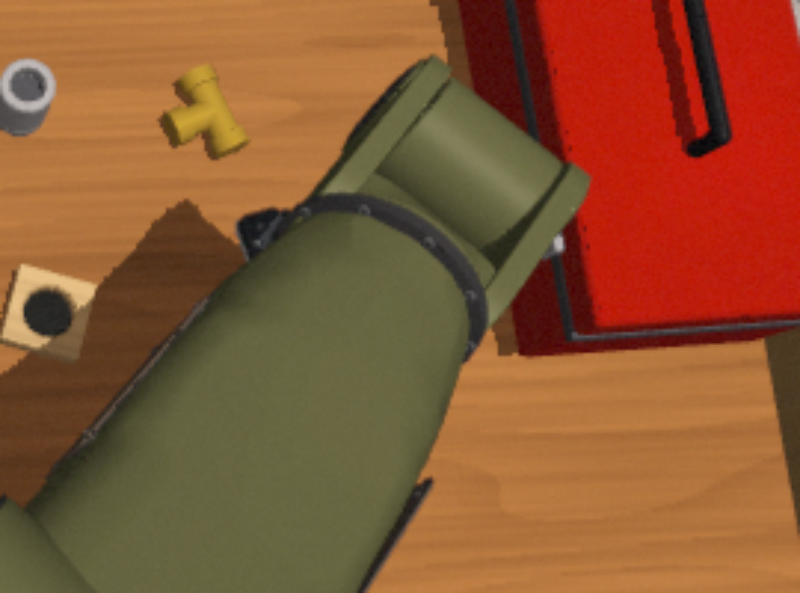

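Call:
servo_tool --motion '[30,1,-1,0,60,1,-1,0,85,1,-1,0,100,1,-1,0,110,1,-1,0,110,1,-1,0,110,1,-1,0]'

```text
time_s: 2.4
ee_pos: [0.438, -0.37, 0.0363]
eef_rot: [0.544, 1.57, -0.769]
force: [-0.3, 0.1, -0.5]
grip_width: 0.094
```

Call:
servo_tool --motion '[0,0,0,0,0,0,0,0,0,0,0,0,0,0,0,0,0,0,0,0,0,0,0,0,0,0,0,0]' --gripper 0.4 --force 30

```text
time_s: 3.28
ee_pos: [0.4379, -0.3699, 0.0357]
eef_rot: [0.379, 1.57, -0.934]
force: [1.3, -4.1, 1.8]
grip_width: 0.0579
```

Call:
servo_tool --motion '[-20,0,0,0,-50,0,0,0,-80,0,0,0,-100,0,0,0,-100,0,0,0]' --gripper 0.4

```text
time_s: 3.9
ee_pos: [0.4377, -0.3693, 0.1356]
eef_rot: [2.584, 1.57, 1.271]
force: [-0.3, 0.4, -6.9]
grip_width: 0.0577
```

```bash
python3 - <<'E'
from h import *
from station import ctrl
o=ctrl.get_obs();print(o["ee_pos"],o["time_s"],o["force"],o["grip_width"]);plan(o,(453,178,136),(453,178,46))
E
```

```text
[ 0.43766977 -0.36931032  0.13559569] 3.9 [-0.26053734  0.39227256 -6.92503486] 0.057653586576842386
(453, 178, 136) [-2.000e-01  1.544e+02 -5.253e+02]
(453, 178, 46) [  89.8  154.4 -525.3]
```

Call:
servo_tool --motion '[0,5,-20,0,0,16,-55,0,0,29,-100,0,0,43,-145,0,0,56,-190,0,0,69,-235,0,0,82,-280,0,0,95,-325,0,0,109,-370,0,0,122,-415,0,0,135,-460,0,0,145,-495,0,0,151,-515,0,0,154,-525,0,0,154,-525,0,0,154,-525,0,0,154,-525,0]'

```text
time_s: 6.02
ee_pos: [0.4528, 0.1767, 0.1354]
eef_rot: [-1.213, 1.571, -2.527]
force: [0.0, -0.8, -6.4]
grip_width: 0.0577
```

```bash
python3 - <<'E'
from h import *
from station import ctrl
c=ctrl.camera("scene");cv2.imwrite("pics/s2.png",c["color"][:,:,::-1])
o=ctrl.get_obs();print(o["ee_pos"],o["time_s"],o["force"],o["grip_width"]);plan(o,(453,178,46),(453,178,47))
E
```

```text
[0.45280349 0.17673955 0.13544412] 6.075 [ 0.84112493 -0.01222032 -7.21385989] 0.057289368528661476
(453, 178, 46) [89.4  0.5 -1.2]
(453, 178, 47) [88.4  0.5 -1.2]
```

View pics/s2.png

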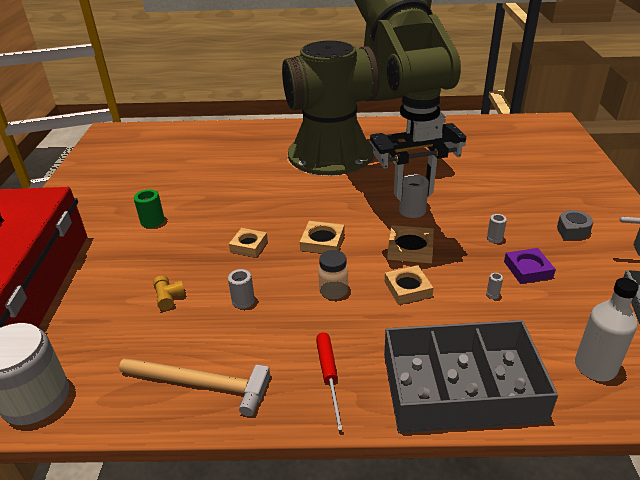

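The XL socket at (413,197) is held upright above the XL well at (411,243). Lowering it now.

Call:
servo_tool --motion '[30,0,-1,0,55,0,-1,0,70,0,-1,0,80,0,-1,0,86,0,-1,0,89,0,-1,0,89,0,-1,0,89,0,-1,0]'

```text
time_s: 7.08
ee_pos: [0.4527, 0.1783, 0.0468]
eef_rot: [1.616, 1.57, 0.303]
force: [-0.5, -0.3, -6.2]
grip_width: 0.0574
```

Call:
servo_tool --motion '[0,0,0,0,0,0,0,0,0,0,0,0,0,0,0,0,0,0,0,0,0,0,0,0]' --gripper 1

```text
time_s: 7.82
ee_pos: [0.4525, 0.1783, 0.0464]
eef_rot: [2.087, 1.571, 0.774]
force: [-0.2, -0.6, 0.2]
grip_width: 0.094
```

Call:
servo_tool --motion '[-30,0,0,0,-70,0,0,0,-100,0,0,0,-100,0,0,0]'

```text
time_s: 8.32
ee_pos: [0.4534, 0.1785, 0.1483]
eef_rot: [1.613, 1.567, 0.3]
force: [0.8, -0.2, -0.5]
grip_width: 0.0939
```

```bash
python3 - <<'E'
from h import *
from station import ctrl
c=ctrl.camera("scene");cv2.imwrite("pics/s3.png",cv2.resize(c["color"][150:310,290:590,::-1],(750,400)))
o=ctrl.get_obs();print(o["ee_pos"],o["time_s"],o["force"],o["grip_width"]);plan(o,(424,371,145),(424,371,25))
E
```

```text
[0.45269107 0.17833667 0.14674568] 8.375 [ 0.61866581  0.07304019 -0.11847938] 0.09371308830694731
(424, 371, 145) [   1.8   21.4 -193.6]
(424, 371, 25) [ 121.8   21.2 -193.6]
```

View pics/s3.png

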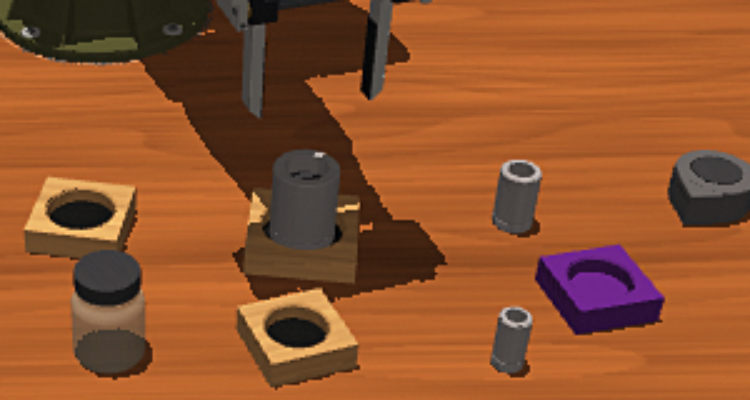

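The XL socket stands centred in its well, at crop (305,200). Now the M.

Call:
servo_tool --motion '[0,5,-45,0,0,11,-95,0,0,16,-145,0,0,19,-180,0,2,21,-194,0,2,21,-194,0,2,21,-194,0]'

```text
time_s: 9.25
ee_pos: [0.4236, 0.3701, 0.1441]
eef_rot: [-0.944, 1.57, -2.258]
force: [-0.1, -0.0, 0.5]
grip_width: 0.0939
```

```bash
python3 - <<'E'
from h import *
from station import ctrl
o=ctrl.get_obs();print(o["ee_pos"],o["time_s"],o["force"],o["grip_width"]);plan(o,(424,371,25))
E
```

```text
[0.42363004 0.37008004 0.14410017] 9.25 [-0.08256961 -0.0346372   0.5010778 ] 0.09391545349330245
(424, 371, 25) [119.1   0.7  -0.8]
```

Call:
servo_tool --motion '[40,1,-1,0,75,1,-1,0,100,1,-1,0,113,1,-1,0,119,1,-1,0,119,1,-1,0]'

```text
time_s: 10.0
ee_pos: [0.4244, 0.3724, 0.0259]
eef_rot: [1.97, 1.57, 0.656]
force: [0.9, 0.3, 0.2]
grip_width: 0.094
```

Call:
servo_tool --motion '[0,0,0,0,0,0,0,0,0,0,0,0,0,0,0,0,0,0,0,0,0,0,0,0,0,0,0,0]' --gripper 0.2 --force 25

```text
time_s: 10.88
ee_pos: [0.4241, 0.3725, 0.0254]
eef_rot: [2.839, 1.571, 1.526]
force: [0.3, 0.4, 0.1]
grip_width: 0.0356
```

Call:
servo_tool --motion '[-20,0,0,0,-50,0,0,0,-85,0,0,0,-115,0,0,0,-130,0,0,0,-130,0,0,0,-130,0,0,0]'

```text
time_s: 11.75
ee_pos: [0.4236, 0.3721, 0.154]
eef_rot: [-1.168, 1.569, -2.481]
force: [-0.3, 1.1, -2.3]
grip_width: 0.0354
```

```bash
python3 - <<'E'
from h import *
from station import ctrl
o=ctrl.get_obs();print(o["ee_pos"],o["time_s"],o["force"],o["grip_width"]);plan(o,(589.5,157,155))
E
```

```text
[0.4236433  0.37207447 0.15400795] 11.75 [-0.27585653  1.12659699 -2.28758921] 0.035439886761478086
(589.5, 157, 155) [ -1.  105.6 250.2]
```

Call:
servo_tool --motion '[0,8,20,0,0,23,55,0,0,40,95,0,0,57,135,0,0,74,175,0,0,89,210,0,0,99,235,0,0,106,250,0,0,106,250,0,0,106,250,0,0,106,250,0]'

```text
time_s: 13.12
ee_pos: [0.5899, 0.1586, 0.1555]
eef_rot: [2.916, 1.571, 1.604]
force: [-0.4, 0.8, -2.3]
grip_width: 0.0358
```

```bash
python3 - <<'E'
from h import *
from station import ctrl
o=ctrl.get_obs();print(o["ee_pos"],o["time_s"],o["force"],o["grip_width"]);plan(o,(589.5,157,36))
E
```

```text
[0.58987663 0.15855113 0.15549896] 13.125 [-0.36416854  0.81145726 -2.29402808] 0.035775129061438184
(589.5, 157, 36) [119.5  -0.8   1.4]
```

Call:
servo_tool --motion '[40,-1,1,0,70,-1,1,0,90,-1,1,0,105,-1,1,0,114,-1,1,0,119,-1,1,0,119,-1,1,0,119,-1,1,0]'

```text
time_s: 14.12
ee_pos: [0.5899, 0.1566, 0.0371]
eef_rot: [1.508, 1.57, 0.195]
force: [0.6, -0.7, -2.8]
grip_width: 0.0357
```

Call:
servo_tool --motion '[0,0,0,0,0,0,0,0,0,0,0,0,0,0,0,0,0,0,0,0,0,0,0,0]' --gripper 0.8

```text
time_s: 14.88
ee_pos: [0.5896, 0.1565, 0.0365]
eef_rot: [-0.619, 1.571, -1.932]
force: [-0.3, -0.1, 0.5]
grip_width: 0.0753
```

Call:
servo_tool --motion '[-30,0,0,0,-70,0,0,0,-105,0,0,0,-115,0,0,0,-115,0,0,0]'

```text
time_s: 15.5
ee_pos: [0.5895, 0.1565, 0.151]
eef_rot: [-1.436, 1.571, -2.749]
force: [-0.2, 0.3, -0.7]
grip_width: 0.075
```

```bash
python3 - <<'E'
from h import *
from station import ctrl
c=ctrl.camera("scene");cv2.imwrite("pics/s4.png",cv2.resize(c["color"][150:310,290:590,::-1],(750,400)))
o=ctrl.get_obs();print(o["ee_pos"],o["time_s"],o["force"],o["grip_width"]);plan(o,(611,324,150),(611,324,22))
E
```

```text
[0.58915037 0.15638825 0.15013307] 15.55 [-0.30819467  0.71522065 -0.31896101] 0.0748171908169081
(611, 324, 150) [   0.    63.9 -156.5]
(611, 324, 22) [ 128.    64.1 -156.5]
```

View pics/s4.png

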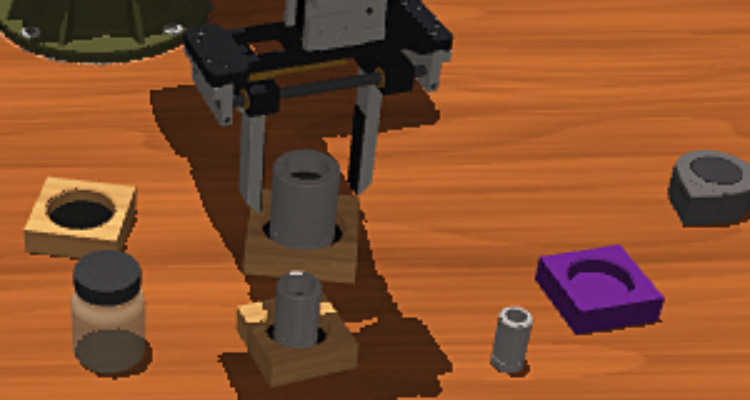

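The M socket stands in its well at crop (298,312). Now the S.

Call:
servo_tool --motion '[0,14,-35,0,0,33,-80,0,0,51,-125,0,0,61,-150,0,0,64,-156,0,0,64,-156,0,0,64,-156,0]'

```text
time_s: 16.42
ee_pos: [0.6118, 0.3224, 0.1512]
eef_rot: [-1.254, 1.57, -2.568]
force: [-0.1, -1.4, 0.7]
grip_width: 0.0754
```

```bash
python3 - <<'E'
from h import *
from station import ctrl
o=ctrl.get_obs();print(o["ee_pos"],o["time_s"],o["force"],o["grip_width"]);plan(o,(611.4,323.7,22))
E
```

```text
[0.61183712 0.32240183 0.15122997] 16.425 [-0.10595606 -1.4086191   0.65745636] 0.0754086516069445
(611.4, 323.7, 22) [129.2  -0.   -1.4]
```

Call:
servo_tool --motion '[40,0,-1,0,75,0,-1,0,105,0,-1,0,122,0,-1,0,129,0,-1,0,129,0,-1,0]'

```text
time_s: 17.18
ee_pos: [0.6118, 0.3245, 0.023]
eef_rot: [1.716, 1.57, 0.402]
force: [0.5, -0.7, -0.4]
grip_width: 0.0749
```

Call:
servo_tool --motion '[0,0,0,0,0,0,0,0,0,0,0,0,0,0,0,0,0,0,0,0,0,0,0,0,0,0,0,0]' --gripper 0.1 --force 20

```text
time_s: 18.05
ee_pos: [0.6114, 0.3247, 0.0224]
eef_rot: [-2.005, 1.571, 2.966]
force: [0.3, 0.0, -0.0]
grip_width: 0.0256
```

Call:
servo_tool --motion '[-20,0,0,0,-50,0,0,0,-85,0,0,0,-120,0,0,0,-150,0,0,0,-165,0,0,0,-165,0,0,0]'

```text
time_s: 18.92
ee_pos: [0.6116, 0.3247, 0.1886]
eef_rot: [1.735, 1.569, 0.422]
force: [0.3, 0.5, -0.9]
grip_width: 0.0256
```

```bash
python3 - <<'E'
from h import *
from station import ctrl
o=ctrl.get_obs();print(o["ee_pos"],o["time_s"],o["force"],o["grip_width"]);plan(o,(437.5,-185,186))
E
```

```text
[0.61164614 0.32473115 0.18855421] 18.925 [ 0.25676975  0.50735427 -0.87314997] 0.025587789104662938
(437.5, -185, 186) [   1.9 -298.4  448.5]
```

Call:
servo_tool --motion '[0,-13,20,0,0,-37,55,0,0,-63,95,0,0,-90,135,0,0,-116,175,0,0,-143,215,0,0,-170,255,0,0,-196,295,0,0,-223,335,0,0,-249,375,0,0,-273,410,0,0,-289,435,0,0,-298,448,0,0,-298,448,0,0,-298,448,0,0,-298,448,0]'

```text
time_s: 20.92
ee_pos: [0.4378, -0.1838, 0.1874]
eef_rot: [-3.105, 1.571, 1.866]
force: [-0.3, 0.1, -1.9]
grip_width: 0.0259
```

```bash
python3 - <<'E'
from h import *
from station import ctrl
o=ctrl.get_obs();print(o["ee_pos"],o["time_s"],o["force"],o["grip_width"]);plan(o,(437.5,-185,33))
E
```

```text
[ 0.43780578 -0.18376077  0.18739716] 20.925 [-0.33510595  0.10066226 -1.91752204] 0.02592545655715693
(437.5, -185, 33) [154.4  -0.6   1.1]
```

Call:
servo_tool --motion '[40,0,1,0,80,0,1,0,110,0,1,0,130,0,1,0,142,0,1,0,150,0,1,0,154,0,1,0,154,0,1,0,154,0,1,0]'

```text
time_s: 22.05
ee_pos: [0.438, -0.1856, 0.0339]
eef_rot: [0.848, 1.57, -0.465]
force: [-0.8, -0.1, -0.7]
grip_width: 0.0256
```

Call:
servo_tool --motion '[0,0,0,0,0,0,0,0,0,0,0,0,0,0,0,0,0,0,0,0,0,0,0,0]' --gripper 1

```text
time_s: 22.8
ee_pos: [0.4378, -0.1855, 0.0334]
eef_rot: [-2.229, 1.571, 2.741]
force: [0.5, 0.1, -0.4]
grip_width: 0.0824
```

Call:
servo_tool --motion '[-30,0,0,0,-70,0,0,0,-105,0,0,0,-120,0,0,0,-120,0,0,0]'

```text
time_s: 23.42
ee_pos: [0.4379, -0.1856, 0.1535]
eef_rot: [0.88, 1.57, -0.433]
force: [0.5, -0.0, -1.1]
grip_width: 0.0942
```

```bash
python3 - <<'E'
from h import *
from station import ctrl
c=ctrl.camera("scene");cv2.imwrite("pics/s5.png",cv2.resize(c["color"][150:330,130:430,::-1],(750,450)))
o=ctrl.get_obs();print(o["ee_pos"],o["time_s"],o["force"],o["grip_width"]);plan(o,(615.8,-175.5,153))
E
```

```text
[ 0.43751987 -0.18538311  0.15255033] 23.475 [-1.10676178  0.73829359  0.0699468 ] 0.09415510173232525
(615.8, -175.5, 153) [ -0.6 174.9  35.9]
```

View pics/s5.png

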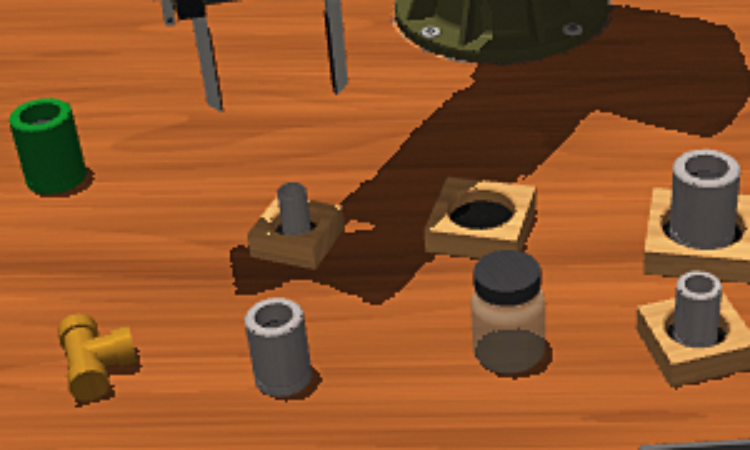

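The S socket stands in its well at crop (294,208). The jar and the tee have not moved. Now the L.

Call:
servo_tool --motion '[0,40,8,0,0,85,17,0,0,130,27,0,0,160,33,0,0,175,36,0,0,175,36,0,0,175,36,0]'

```text
time_s: 24.35
ee_pos: [0.6153, -0.1757, 0.1524]
eef_rot: [-2.152, 1.569, 2.818]
force: [-0.1, 0.1, -0.4]
grip_width: 0.0939
```

```bash
python3 - <<'E'
from h import *
from station import ctrl
o=ctrl.get_obs();print(o["ee_pos"],o["time_s"],o["force"],o["grip_width"]);plan(o,(615.8,-175.5,30))
E
```

```text
[ 0.61533932 -0.17570805  0.15236104] 24.35 [-0.06176127  0.11790343 -0.42038835] 0.09388565714906003
(615.8, -175.5, 30) [122.4   0.7   0. ]
```

Call:
servo_tool --motion '[40,0,0,0,75,0,0,0,102,0,0,0,116,0,0,0,122,0,0,0,122,0,0,0]'

```text
time_s: 25.1
ee_pos: [0.6163, -0.1758, 0.032]
eef_rot: [0.988, 1.57, -0.326]
force: [-0.5, 0.1, 0.0]
grip_width: 0.0941
```

Call:
servo_tool --motion '[0,0,0,0,0,0,0,0,0,0,0,0,0,0,0,0,0,0,0,0,0,0,0,0,0,0,0,0]' --gripper 0.3 --force 28

```text
time_s: 25.98
ee_pos: [0.6162, -0.1758, 0.0315]
eef_rot: [0.589, 1.571, -0.724]
force: [1.0, -1.6, 0.9]
grip_width: 0.0456
```

Call:
servo_tool --motion '[-20,0,0,0,-50,0,0,0,-85,0,0,0,-115,0,0,0,-130,0,0,0,-130,0,0,0,-130,0,0,0]'

```text
time_s: 26.85
ee_pos: [0.6156, -0.1755, 0.1601]
eef_rot: [-2.173, 1.569, 2.798]
force: [-0.2, -0.4, -4.7]
grip_width: 0.0457
```

```bash
python3 - <<'E'
from h import *
from station import ctrl
o=ctrl.get_obs();print(o["ee_pos"],o["time_s"],o["force"],o["grip_width"]);plan(o,(424,-19,160))
E
```

```text
[ 0.6156201  -0.17553279  0.16006526] 26.85 [-0.15684312 -0.4479744  -4.74887888] 0.045667874150409585
(424, -19, 160) [   0.6 -145.4 -200.2]
```

Call:
servo_tool --motion '[0,-15,-20,0,0,-40,-55,0,0,-69,-95,0,0,-98,-135,0,0,-123,-170,0,0,-138,-190,0,0,-145,-200,0,0,-145,-200,0,0,-145,-200,0,0,-145,-200,0]'

```text
time_s: 28.1
ee_pos: [0.4253, -0.0197, 0.1612]
eef_rot: [-1.842, 1.57, 3.128]
force: [-1.7, 0.2, -4.0]
grip_width: 0.0454
```

```bash
python3 - <<'E'
from h import *
from station import ctrl
o=ctrl.get_obs();print(o["ee_pos"],o["time_s"],o["force"],o["grip_width"]);plan(o,(424,-19,42))
E
```

```text
[ 0.42531235 -0.01968678  0.16123425] 28.1 [-1.66472545  0.18254282 -4.03150471] 0.04537437888192023
(424, -19, 42) [119.2  -1.   -1. ]
```

Call:
servo_tool --motion '[40,-1,-1,0,70,-1,-1,0,90,-1,-1,0,105,-1,-1,0,114,-1,-1,0,119,-1,-1,0,119,-1,-1,0,119,-1,-1,0]'

```text
time_s: 29.1
ee_pos: [0.424, -0.0186, 0.0429]
eef_rot: [1.198, 1.57, -0.115]
force: [-0.6, 0.5, -3.8]
grip_width: 0.0457
```

Call:
servo_tool --motion '[0,0,0,0,0,0,0,0,0,0,0,0,0,0,0,0,0,0,0,0,0,0,0,0]' --gripper 1

```text
time_s: 29.85
ee_pos: [0.4237, -0.0186, 0.0424]
eef_rot: [-1.663, 1.571, -2.976]
force: [0.3, 0.5, -0.6]
grip_width: 0.0938
```

Call:
servo_tool --motion '[-30,0,0,0,-70,0,0,0,-110,0,0,0,-150,0,0,0,-170,0,0,0,-170,40,160,0,-170,60,220,0,-170,75,270,0,-170,90,320,0,-170,105,360,0,-170,118,400,0,-170,118,400,0,-170,118,400,0,-170,118,400,0]'

```text
time_s: 31.6
ee_pos: [0.6396, -0.3747, 0.2121]
eef_rot: [-2.587, 1.57, 2.383]
force: [0.3, 0.3, 0.5]
grip_width: 0.0939
```

```bash
python3 - <<'E'
from h import *
from station import ctrl
o=ctrl.get_obs();print(o["ee_pos"],o["time_s"],o["force"],o["grip_width"])
d={n:ctrl.camera(n) for n in("top","scene")};pickle.dump(d,open("d1.pkl","wb"))
c=d["scene"];cv2.imwrite("pics/s6.png",cv2.resize(c["color"][150:330,130:530,::-1],(800,360)))
cv2.imwrite("pics/t6.png",d["top"]["color"][:,:,::-1])
E
```

```text
[ 0.6396226  -0.37467961  0.21214439] 31.6 [0.28435094 0.33233408 0.5252552 ] 0.09388691494185408
```

View pics/s6.png

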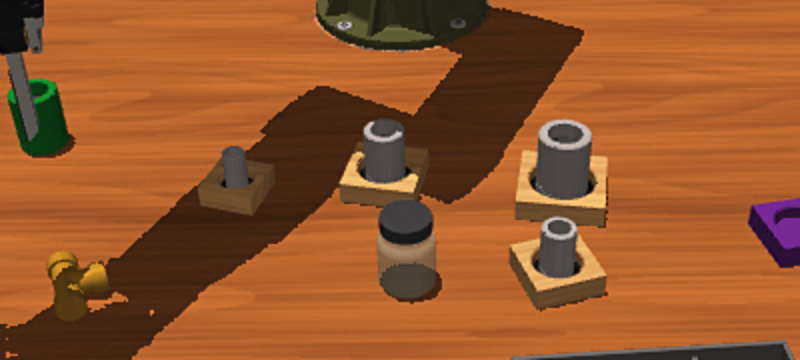

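View pics/t6.png

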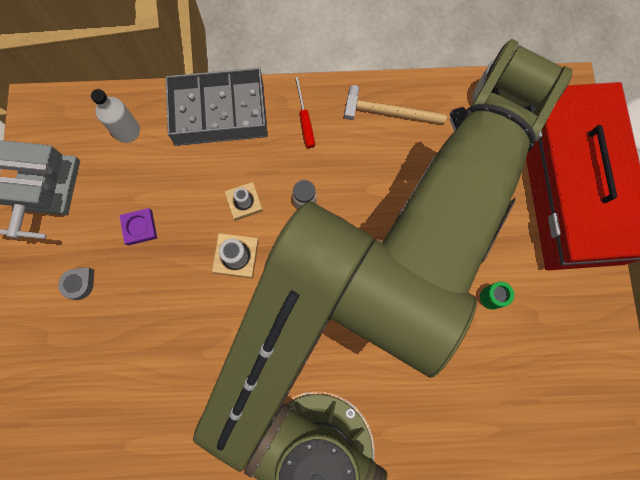

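The scene view shows all four sockets standing in their wells, but the arm hides S and L from above. I'll move it aside to check from the top camera.

Call:
servo_tool --motion '[0,-40,2,0,0,-90,4,0,0,-140,6,0,0,-190,9,0,0,-240,11,0,0,-290,13,0,0,-340,15,0,0,-390,18,0,0,-440,20,0,0,-490,22,0,0,-520,24,0,0,-520,24,0,0,-520,24,0]'

```text
time_s: 33.33
ee_pos: [0.144, -0.5304, 0.213]
eef_rot: [0.128, 1.57, -1.185]
force: [0.3, -0.3, 1.5]
grip_width: 0.0939
```

```bash
python3 - <<'E'
from h import *
from station import ctrl
o=ctrl.get_obs();print(o["ee_pos"],o["time_s"],o["force"])
c=ctrl.camera("top");cv2.imwrite("pics/t7.png",cv2.resize(c["color"][140:320,110:530,::-1],(798,342),interpolation=cv2.INTER_CUBIC))
def run(c,lst):
    Z=world(c)[...,2];out={}
    for name,(u,v),r,h in lst:
        m=np.zeros(Z.shape,bool);m[v-r:v+r,u-r:u+r]=1
        mm=m&(Z>h-0.008)&(Z<h+.008)
        n,l,s,_=cv2.connectedComponentsWithStats(mm.astype(np.uint8));k=1+np.argmax(s[1:,4])
        ct=max(cv2.findContours((l==k).astype(np.uint8),cv2.RETR_EXTERNAL,cv2.CHAIN_APPROX_NONE)[0],key=cv2.contourArea)
        pts=np.array([ray(c,*p[0],h)[:2]*1000 for p in ct],np.float32)
        q,_=cv2.minEnclosingCircle(pts);a=cv2.minAreaRect(pts);cc=np.array(a[0])
        out[name]=(np.round(cc,1),np.round(a[1],1),round(float(np.nanpercentile(Z[l==k],90)),4))
    return out
B=dict(s=(437.5,-185),m=(589.5,157),l=(424,-19),xl=(453.2,178.3))
L=[]
for n,h,r in(("s",.06,14),("m",.068,16),("l",.076,20),("xl",.084,24)):
    u,v=proj(c,(B[n][0]/1000,B[n][1]/1000,h)); L.append((n,(int(u),int(v)),r,h))
for k,x in run(c,L).items(): print(k,x,"off",np.round(x[0]-B[k],1))
T=[("jar",(304,195),24,.085)]
d0=pickle.load(open("d0.pkl","rb"))["top"]
print(run(d0,T),run(c,T))
for q in(d0,c):
    hsv=cv2.cvtColor(q["color"],cv2.COLOR_RGB2HSV)[160:215,415:465]
    m=(hsv[...,0]>19)&(hsv[...,0]<32)&(hsv[...,1]>150);v,u=np.nonzero(m);print("tee",u.mean()+415,v.mean()+160,m.sum())
E
```

```text
[ 0.14399374 -0.53043172  0.21296977] 33.325 [ 0.32796827 -0.33144311  1.51841908]
s (array([ 439.3, -184.3]), array([24.7, 24.7]), 0.0619) off [1.8 0.7]
m (array([590.2, 156. ]), array([35.6, 35.1]), 0.0702) off [ 0.7 -1. ]
l (array([425.4, -17.3]), array([43.8, 44.5]), 0.078) off [1.4 1.7]
xl (array([450.9, 178.1]), array([55.1, 58.7]), 0.086) off [-2.3 -0.2]
{'jar': (array([587.8,   5.4]), array([51.9, 51.9]), 0.0868)} {'jar': (array([589. ,   5.3]), array([52. , 51.1]), 0.0866)}
tee 439.03365384615387 187.73798076923077 416
tee 439.0572792362768 187.83770883054893 419
```

View pics/t7.png

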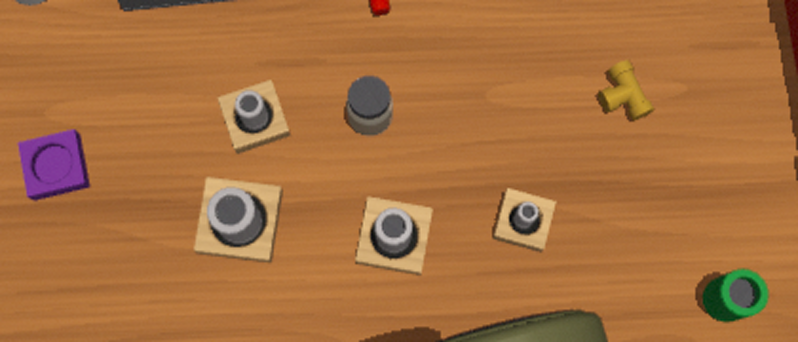

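The top view shows all four sockets upright in their own wells and at the right heights, at crop (250,105), (235,212), (394,226) and (527,212). Their offsets are under 3 mm, and the jar and tee have not moved.

```bash
python3 -c "
from station import ctrl
print(ctrl.hand_in())"
```

```text
the job is handed in; nothing more can be done
None
```

All four sockets (XL, M, S, L, in that order) now stand released and upright in the wells of their own sizes. I handed the job in at about 33 s of the 106 s allowed.

- **Sockets:** the last top view put each axis within about 2.5 mm of its well's axis. Their tops read 60, 68, 76 and 84 mm above the bench to within 2 mm, so they rest on the well floors.
- **Jar and tee:** the jar was within about 1 mm of where it began and upright. The tee had not moved in the image by more than about 0.1 pixel.
- **Look-alikes:** the green socket and the purple block were left alone.

No checks failed. The only disagreement was an offset of about 1 to 2 mm between the two cameras, which is within the stated calibration error.

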